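# Feed one sample dish and put it on the balance

## Task

Pull the red knob of the dish dispenser out towards the robot, all the way to its stop, so that the slide feeds one blue-lidded dish out of the magazine; then let the sprung slide go back home, leaving the dish out on the deck. Pick that dish up and set it gently, lid up, in the middle of the balance's round steel pan, without dropping it. Leave the other two dishes in the magazine and all the other things on the bench where they stand.

Things in the scene. Friction and masses are not known exactly. Their poses are not given: they have to be found in the camera images.
- dispenser: Fixed dish dispenser: grey deck, top 12 mm above the bench, x -45 to +335 mm, 110 mm wide; yellow rear housing 37 mm high; clear square magazine 71 mm wide, 66 mm high. Origin: on the bench under the spot on the open front deck where a fed dish ends up. +x points from there back to the magazine (centre at x = 140 mm), z up; the knob is pulled along -x.
- feed_slide (a joint): Travel of the aluminium feed slide in m: 0 = home, 0.140 = pulled fully out to its stop. A spring pulls it home (about 3 N at home, 10 N at the stop). It pushes the lowest dish ahead of it; going home, its bridge passes 5 mm above the dish and leaves it on the deck.
- slide_grip (a point): Grip point on the axis of the slide's red upright knob, 20 mm in diameter and 42 mm tall (42 to 84 mm above the bench; this point 66 mm above the bench). With the slide home it is at x = 72 mm of the dispenser, and the magazine's wall is 22 mm behind the knob.
- magazine (a point): Centre of the magazine at deck level (12 mm above the bench), fixed to the dispenser.
- dish_a: Lowest dish in the magazine, the one to be fed. Closed round sample dish, 60 mm in diameter, 16 mm tall, 35 g, white base and blue lid. Origin: centre of its underside, z up through the lid.
- dish_b: Middle dish of the stack, the same kind; stays in the magazine.
- dish_c: Top dish of the stack, the same kind; stays in the magazine.
- balance: White bench balance fixed to the bench, case 220 mm (x, -120 to +100 mm) by 180 mm (y), 42 mm tall, display at its -x end. Origin: on the bench under the pan's centre, z up.
- pan (a point): Centre of the upper face of the balance's flat round steel pan, 120 mm in diameter, 56 mm above the bench.
- buffer_red: Bystander: bottle of reddish buffer, 52 mm in diameter, 120 mm tall, behind the balance. Origin: centre of its underside.
- buffer_yellow: Bystander: the same, yellow.
- buffer_green: Bystander: the same, olive green.
- beaker: Bystander: clear beaker, 110 mm in diameter, 130 mm tall. Origin: centre of its underside.
- sample_cup: Bystander: white cup, 70 mm in diameter, 75 mm tall. Origin: centre of its underside.
- sponge: Bystander: tan sponge block 120 x 75 x 30 mm. Origin: centre of its underside.
- bottle_brush: Bystander: white-handled brush, 200 mm long, lying along its x.
Not all that is in view belongs to the job. Leave any green look-alike of the dish_c alone.

How it is judged:
By the outcome, as a careful person would: the job done as asked, in the order asked, and still so for the second after the job is handed in, with the robot touching nothing.
It also fails if it takes over 51 s, if anything falls off the work surface, if the arm or the gripper's body presses on something with over 40 N, if the wrist force passes 120 N, or if a joint passes its speed limit or range.

## Robot

A 6-joint arm with a two-finger parallel gripper is mounted at the origin on the work surface. World frame = base frame: x ahead of the robot, y to its left, z up, the work surface at z = 0. Lengths are in m, angles in degrees, forces in N, time in s.
With the tool pointing down it reaches from about 0.375 to 0.9 m from the base axis. Payload 3.1 kg.
Tool frame: the origin (TCP) lies between the finger pads; the fingertips stand 11 mm ahead of it and the grasp point (between the pads) lies 8 mm behind it; z points along the fingers, y is the line along which they close (so a half turn about z gives the same grasp; the last joint's range is limited). The gripper opens to 87 mm and grips with 3 to 60 N. Pads are 19 mm wide; open, the fingers measure 117 mm over their backs; the gripper's body (75 mm by 190 mm) begins 51 mm behind the grasp point.
Start: joints at [60.59, 30.224, 82.088, -0, 67.689, -10.227], TCP at [0.205, 0.59, 0.234] pointing down, gripper open.
Joint ranges: [-176.69, 176.69], [-43.24, 126.21], [12.49, 139.97], [-82, 262], [0, 151.66], [-163.58, 163.58]. Speed limits (degrees/s): [159.86, 159.86, 180, 180, 180, 180].

## Interface

Orientations are given as a 3x3 rotation matrix whose columns are the frame's x, y, z axes.
In Python, from rig import bot gives the robot as it stands.
- The arm moves only by the tool apply_moves, never from a script. Its argument "steps" is a list that holds one entry, the list of rows, each a list of 7 numbers: the shift along the tool's x, y, z in cm, then the turn, a rotation vector about the tool's x, y, z in degrees, then the gripper command: -1 is shut, 1 is fully open, values between are in proportion. In form: [[[dx, dy, dz, rx, ry, rz, jaw], ...]]. A call has 1 to 20 rows; each row is the pose to reach, as a shift and turn from the pose commanded when the call began, along the tool's axes at that moment; what a row does not reach only later rows make up. A row lasts 1/8 s, in which the tool goes at most 62.5 mm and 10.7 degrees, less where a joint would pass 70% of its speed; a pose out of reach is approached as far as the arm can. A call with a gripper value outside its range is refused whole. The fingers move at their own pace and stop on an object; the grip force is fixed at half the most. Time passes only in rows, so rows that repeat a pose let the fingers close. It gives the time, the measured TCP pose, the force, the opening and the grip force at its end, in the units of the state.
- bot.read_state(): the state, without advancing time (a new reading comes with each control period).
- bot.capture(name): name is "side" or "top" or "wrist"; returns the picture (420x560x3 uint8, blue, green, red); there is no depth.
- bot.camera_model(name): a dict with "intrinsics" (3x3 intrinsics, pixels), "R" (3x3) and "t" (3): a world point X has camera coordinates R X + t. Camera axes: x right, y down, z forward; pixel columns grow to the right and rows downward; lengths in m; the calibration is good to about 2 mm. A picture is of the moment at which its call begins: read the wrist's pose just before it. camera_model takes no time and is no camera call; for the wrist camera it gives the pose at the moment of the call.
- bot.hand_in(): hands the job in; it is judged then, once.
The state is a dict: "time_s": time; "joint_positions": joint angles; "qvel": joint speeds; "tau": joint torques, N m; "position": TCP position; "tcp_rot": TCP orientation; "force": force on the tool from outside, world axes, zero at the start; "moment": the same for the moment, N m; "opening": opening from 0.0 (shut) to 1.0 (fully open); "grasp_force": force on a finger pad.
Only numpy, scipy, OpenCV 4.12 (cv2) and the standard library are available. Lean on these libraries where they do the work, as an engineer would, in place of code of your own. Each camera call takes 0.05 s, during which the arm holds its last target. There are 200 camera calls.

## Working session

There is one attempt and no reset: what is moved stays moved. The work goes in short steps, Python scripts to look and compute and a tool call to move; the robot and the scene stay as the last step left them, time stands still between calls to the robot, and variables do not carry over. Pictures are saved under pics/ and viewed, at most 10 in all, crops included, and the job is handed in when it is done.

Besides the shell and the picture viewer there is one more tool, called after ">>>" in YAML: its name, and indented under it one key for each argument. apply_moves: Moves the arm, as the interface text tells. Its arguments: {"type":"object","properties":{"steps":{"type":"array","items":{"type":"array","items":{"type":"array","items":{"type":"number"}}}}},"required":["steps"]}

```bash
mkdir -p pics; cat > h.py <<'E'
import numpy as np, cv2
from rig import bot
def ray(name,uv,z,m=None):
    m=m or bot.camera_model(name); K=np.array(m["intrinsics"]);R=np.array(m["R"]);t=np.array(m["t"])
    c=-R.T@t; d=R.T@np.linalg.solve(K,[uv[0],uv[1],1.]); return c+d*(z-c[2])/d[2]
def proj(name,X,m=None):
    m=m or bot.camera_model(name); p=np.array(m["intrinsics"])@(np.array(m["R"])@np.array(X)+np.array(m["t"])); return p[:2]/p[2]
def blobs(im,lo,hi,amin=30):
    hsv=cv2.cvtColor(im,cv2.COLOR_BGR2HSV); m=cv2.inRange(hsv,np.array(lo),np.array(hi))
    n,l,s,c=cv2.connectedComponentsWithStats(m)
    return [(s[i].tolist(),c[i].round(1).tolist()) for i in range(1,n) if s[i][4]>=amin]
E
python3 - <<'E'
from h import *
a=bot.capture("top");b=bot.capture("side")
cv2.imwrite("pics/top0.png",a);cv2.imwrite("pics/side0.png",b)
for n,i in(("top",a),("side",b)):
    print(n,"red",blobs(i,(0,150,90),(8,255,255)),blobs(i,(172,150,90),(180,255,255)))
    print("blue",blobs(i,(100,120,60),(125,255,255))); print("yel",blobs(i,(18,120,120),(34,255,255)))
s=bot.read_state();print(s["time_s"],s["position"],s["tcp_rot"])
E
```

```text
top red [([197, 152, 9, 9, 63], [200.9, 155.7]), ([220, 155, 17, 18, 220], [227.6, 163.8]), ([242, 167, 9, 9, 66], [246.4, 171.2])] []
blue [([336, 166, 23, 22, 186], [346.7, 177.2])]
yel [([519, 109, 20, 69, 496], [525.8, 144.3]), ([328, 110, 43, 52, 1919], [349.2, 135.3]), ([536, 125, 5, 13, 41], [538.2, 131.4]), ([539, 149, 5, 14, 46], [541.1, 155.5]), ([238, 167, 20, 18, 171], [248.0, 177.0]), ([327, 171, 8, 7, 50], [330.5, 174.0]), ([361, 174, 8, 7, 46], [364.2, 177.2]), ([0, 277, 68, 21, 1294], [33.2, 286.7])]
side red [([190, 68, 10, 11, 80], [194.3, 73.0]), ([279, 144, 8, 9, 55], [282.7, 147.7]), ([287, 155, 8, 10, 52], [291.0, 159.3]), ([286, 166, 10, 9, 72], [290.1, 170.1]), ([315, 244, 9, 15, 84], [319.1, 251.5])] []
blue [([213, 64, 10, 11, 92], [218.0, 69.3]), ([333, 237, 26, 16, 107], [345.4, 244.3])]
yel [([236, 61, 11, 4, 31], [241.1, 62.2]), ([116, 121, 28, 29, 363], [129.7, 134.5]), ([281, 176, 18, 18, 227], [290.2, 184.0]), ([356, 222, 72, 47, 1843], [391.9, 243.1]), ([333, 228, 8, 6, 35], [336.4, 230.5]), ([351, 251, 10, 24, 99], [355.9, 260.1]), ([541, 411, 19, 9, 69], [551.0, 416.0])]
0.1 [0.20503866 0.58975209 0.23268534] [[-9.44469201e-01  3.28598681e-01 -9.13834444e-04]
 [ 3.28599801e-01  9.44467776e-01 -1.67081021e-03]
 [ 3.14061153e-04 -1.87831460e-03 -9.99998187e-01]]
```

View pics/top0.png

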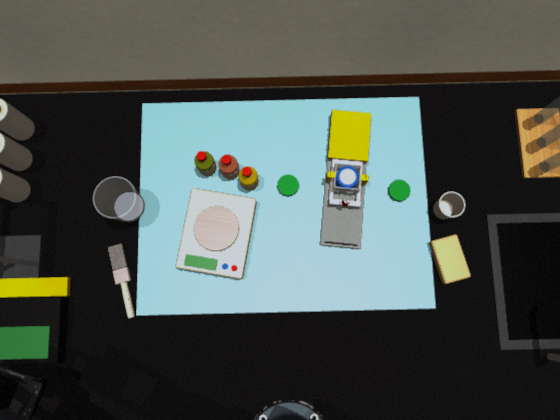

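View pics/side0.png

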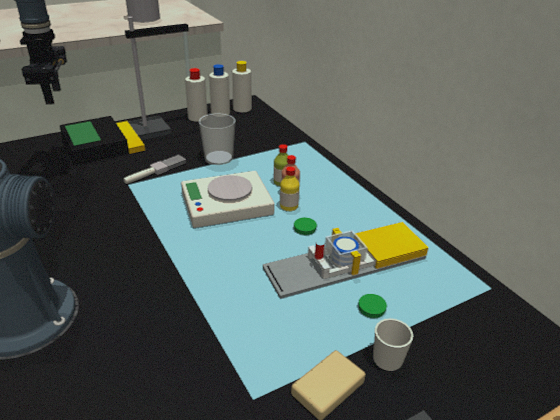

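The top view shows the dispenser with its front deck towards the robot at (343,245). 
- **Red, could be taken for the knob:** knob (346,203), bottle caps (202,156), (228,160) and (248,172), and the balance's button (234,268). 
- **Round, could be taken for the dish:** blue lid in the magazine (347,177), green look-alikes (288,185) and (399,190).

I choose the red upright at (346,203), which is (319,250) in the side view, and the balance pan at (216,228).

```bash
python3 - <<'E'
from h import *
a=cv2.imread("pics/top0.png");b=cv2.imread("pics/side0.png")
cv2.imwrite("pics/c1.png",np.hstack([cv2.resize(a[100:255,310:385],None,fx=3.8,fy=3.8,interpolation=2),np.pad(cv2.resize(b[210:300,255:375],None,fx=3.8,fy=3.8,interpolation=2),((0,589-342),(0,0),(0,0)))]))
hsv=cv2.cvtColor(a,cv2.COLOR_BGR2HSV)
print("knob top",blobs(a[190:215,335:357],(0,90,50),(10,255,255),5),blobs(a[190:215,335:357],(170,90,50),(180,255,255),5), "green",blobs(a,(50,150,60),(75,255,255),100))
# dispenser footprint: not-cyan inside mat region
cy=cv2.inRange(hsv,(80,60,100),(100,255,255))
m=255-cy; m[:,:270]=0;m[:,420:]=0;m[:104]=0;m[305:]=0
for c in cv2.findContours(m,0,1)[0]:
    if cv2.contourArea(c)>200: print("blob",cv2.minAreaRect(c))
g=m[215:244]; L=[];Rr=[]
for i,v in enumerate(range(215,240)):
    xs=np.where(m[v,310:380])[0]+310; L.append((xs[0]-.5,v));Rr.append((xs[-1]+.5,v))
for E in(L,Rr):
    P=np.array([ray("top",p,.012)[:2] for p in E]); vx,vy,x,y=cv2.fitLine(P.astype(np.float32),cv2.DIST_HUBER,0,.01,.01).ravel(); print("edge",x,y,np.degrees(np.arctan2(vy,vx)))
# front edge
F=[]
for u in range(326,356):
    vs=np.where(m[220:260,u])[0]+220; F.append(ray("top",(u,vs[-1]+.5),.012)[:2])
P=np.array(F,np.float32);vx,vy,x,y=cv2.fitLine(P,cv2.DIST_HUBER,0,.01,.01).ravel();print("front",x,y,np.degrees(np.arctan2(vy,vx)))
# pan: top
pm=cv2.inRange(hsv,(0,18,60),(20,140,255));pm[:195]=0;pm[262:]=0;pm[:,:180]=0;pm[:,255:]=0
pm=cv2.morphologyEx(pm,2,np.ones((3,3)))
c=max(cv2.findContours(pm,0,1)[0],key=cv2.contourArea);e=cv2.fitEllipse(cv2.convexHull(c));print("pan",e,ray("top",e[0],.056))
print("yel side knob", ray("side",(319.1,245),.084), [proj("side",ray("top",(346,203),.084))])
E
```

```text
knob top [([8, 11, 4, 5, 9], [9.1, 13.3])] [] green [([278, 175, 21, 21, 343], [287.7, 185.0]), ([389, 180, 21, 21, 348], [399.0, 190.0]), ([0, 327, 17, 33, 271], [6.7, 342.9])]
blob ((398.5, 190.5), (21.0, 21.0), 90.0)
blob ((287.5, 185.0), (20.0, 21.0), 90.0)
blob ((341.5, 206.5), (195.0, 143.0), 90.0)
edge 0.5549095 -0.07240449 -5.3249
edge 0.54475987 -0.23992613 29.336123
front 0.46311733 -0.15920016 88.63264
pan ((215.75302124023438, 227.39503479003906), (41.368553161621094, 44.736087799072266), 68.90272521972656) [0.55236422 0.1797908  0.056     ]
yel side knob [ 0.60699117 -0.17476947  0.084     ] [array([315.29999825, 242.57513064])]
```

View pics/c1.png

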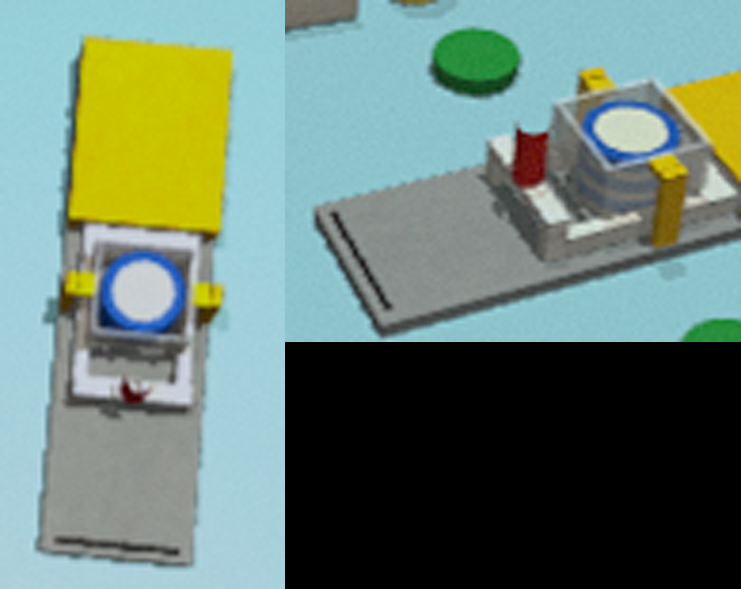

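The crop confirms the red upright knob in front of the clear magazine, with the blue-lidded stack inside; the deck's front corners are at about (320.5,244.5) and (360.5,248.2) in the top view. Next, the dispenser frame and a wrist look.

```bash
python3 - <<'E'
from h import *
fl,fr=[ray("top",p,.012)[:2] for p in((320.5,244.5),(360.5,248.2))]
yc=[ray("top",p,.037)[:2] for p in((332.6,110),(371,113.4),(327.9,157.1),(367.6,161.8))]
print(fl,fr,np.linalg.norm(fl-fr)); print(np.round(yc,4), np.linalg.norm(yc[0]-yc[1]))
f=(fl+fr)/2; r=(yc[0]+yc[1])/2; d=r-f; L=np.linalg.norm(d); x=d/L; print("L",L,"yaw",np.degrees(np.arctan2(x[1],x[0])))
for s in((fl-fr),(yc[0]-yc[1]),(yc[2]-yc[3])): print("yaw side",np.degrees(np.arctan2(s[1],s[0]))-90)
o=f+x*.045; print("origin",o,"knob",o+x*.072,"mag",o+x*.14)
print("lid c via top", ray("top",(346.7,177.2),.060))
print("knobtop", ray("top",(345,203),.084))
for n,p in(("red",(228,160)),("yel",(248,172)),("ol",(203,156))): print(n,ray("top",p,.12)[:2])
s=bot.read_state();R=np.array(s["tcp_rot"]);print("tool-frame shift to knob", R.T@(np.r_[o+x*.072,.2]-s["position"]))
print([ray("top",p,.042)[:2].round(3) for p in((194,190),(255,200),(178,268),(240,278))])
E
```

```text
[ 0.50516348 -0.09884311] [ 0.49251518 -0.20661148] 0.1085080689398859
[[ 0.8793 -0.1455]
 [ 0.8664 -0.2522]
 [ 0.743  -0.1266]
 [ 0.7268 -0.2348]] 0.1075256377920924
L 0.37685880359478713 yaw -7.0316062604609
yaw side -6.693928506574267
yaw side -6.855819017885423
yaw side -8.475400376113356
origin [ 0.54350088 -0.15823605] knob [ 0.61495935 -0.16705007] mag [ 0.68244791 -0.17537441]
lid c via top [ 0.67917472 -0.1722141   0.06      ]
knobtop [ 0.60421653 -0.16102655  0.084     ]
red [0.71771106 0.13991621]
yel [0.68448141 0.08869803]
ol [0.73006786 0.20453048]
tool-frame shift to knob [-0.63585277 -0.58001446  0.03357515]
[array([0.658, 0.241]), array([0.627, 0.076]), array([0.449, 0.281]), array([0.419, 0.118])]
```

>>> apply_moves:
  steps:
    - [[-15,-14.7,0.8,0,0,-6,0.15],[-30,-29.4,1.6,0,0,-12.2,0.15],[-60.2,-58.8,3.3,0,0,-12.2,0.15],[-60.2,-58.8,3.3,0,0,-12.2,0.15],[-60.2,-58.8,3.3,0,0,-12.2,0.15],[-60.2,-58.8,3.3,0,0,-12.2,0.15],[-60.2,-58.8,3.3,0,0,-12.2,0.15],[-60.2,-58.8,3.3,0,0,-12.2,0.15],[-60.2,-58.8,3.3,0,0,-12.2,0.15],[-60.2,-58.8,3.3,0,0,-12.2,0.15],[-60.2,-58.8,3.3,0,0,-12.2,0.15],[-60.2,-58.8,3.3,0,0,-12.2,0.15],[-60.2,-58.8,3.3,0,0,-12.2,0.15],[-60.2,-58.8,3.3,0,0,-12.2,0.15],[-60.2,-58.8,3.3,0,0,-12.2,0.15],[-60.2,-58.8,3.3,0,0,-12.2,0.15],[-60.2,-58.8,3.3,0,0,-12.2,0.15],[-60.2,-58.8,3.3,0,0,-12.2,0.15]]

```text
time_s: 2.35
position: [0.5804, -0.1616, 0.2008]
tcp_rot: [[-0.993, 0.12, -0.0], [0.12, 0.993, 0.0], [0.0, 0.0, -1.0]]
force: [-0.5, 0.5, -0.2]
opening: 0.573
grasp_force: 0.0
```

```bash
python3 - <<'E'
from h import *
s=bot.read_state();m=bot.camera_model("wrist");a=bot.capture("wrist");cv2.imwrite("pics/w1.png",a)
print(s["time_s"],s["position"],np.round(s["tcp_rot"],4).tolist())
print("red",blobs(a,(0,120,50),(9,255,255)),blobs(a,(172,120,50),(180,255,255)),"blue",blobs(a,(100,120,50),(125,255,255)))
print("cam",-np.array(m["R"]).T@m["t"], "pred knob top",proj("wrist",(.613,-.167,.084),m))
import pickle;pickle.dump(m,open("w1.pkl","wb"))
E
```

```text
2.35 [ 0.58037075 -0.16160692  0.20078244] [[-0.9928, 0.1201, -0.0002], [0.1201, 0.9928, 0.0002], [0.0002, 0.0002, -1.0]]
red [([271, 222, 19, 17, 194], [279.7, 229.5])] [] blue [([253, 288, 54, 27, 442], [280.0, 303.0])]
cam [ 0.51279128 -0.1536798   0.35198154] pred knob top [278.97039732 240.52156394]
```

View pics/w1.png

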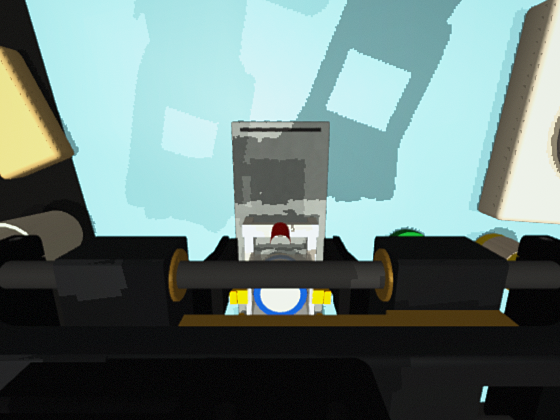

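The wrist view shows the knob at (280,229), the deck's front edge at row 122 from column 232 to 329, and the lid at (280,298), all lined up with the fingers.

```bash
python3 - <<'E'
from h import *
import pickle;m=pickle.load(open("w1.pkl","rb"))
a,b=ray("wrist",(232,122),.012,m),ray("wrist",(329,122),.012,m); print(a,b,np.degrees(np.arctan2((b-a)[1],(b-a)[0]))-90)
x=np.array([.9925,-.1224,0]);o=(a+b)/2+x*.045;print("origin",o,"knob",o+x*.072)
print("knob base front",ray("wrist",(280,222),.042,m)+x*.01)
i=cv2.imread("pics/w1.png");print(i[215:250,280].tolist())
s=bot.read_state();R=np.array(s["tcp_rot"])
k=(o+x*.072);print("shift cm",100*R.T@(np.r_[k[:2],.058]-s["position"]))
E
```

```text
[ 0.49551677 -0.20520202  0.012     ] [ 0.50839685 -0.09880703  0.012     ] -6.902584740143254
origin [ 0.54661931 -0.15751252  0.012     ] knob [ 0.61807931 -0.16632532  0.012     ]
knob base front [ 0.61730959 -0.16656613  0.042     ]
[[79, 83, 80], [80, 84, 82], [81, 85, 81], [80, 85, 82], [81, 86, 82], [82, 89, 82], [82, 87, 81], [36, 37, 87], [5, 7, 92], [1, 0, 90], [4, 4, 91], [6, 10, 92], [2, 6, 89], [9, 10, 93], [4, 4, 91], [3, 7, 90], [5, 7, 91], [2, 3, 90], [0, 0, 88], [31, 36, 98], [119, 132, 141], [142, 155, 156], [175, 186, 181], [180, 187, 183], [179, 187, 183], [180, 188, 184], [178, 190, 181], [176, 189, 180], [122, 132, 125], [99, 106, 102], [105, 112, 106], [106, 112, 108], [86, 92, 87], [82, 84, 82], [82, 87, 83]]
shift cm [-3.78399153e+00  4.12683308e-03  1.42812415e+01]
```

>>> apply_moves:
  steps:
    - [[-3.6,0,5,0,0,0,0.15],[-3.6,0,9,0,0,0,0.15],[-3.6,0,11.5,0,0,0,0.15],[-3.6,0,13,0,0,0,0.15],[-3.6,0,14.0,0,0,0,0.15],[-3.6,0,14.0,0,0,0,0.15],[-3.6,0,14.0,0,0,0,-1],[-3.6,0,14.0,0,0,0,-1],[-3.6,0,14.0,0,0,0,-1],[-3.6,0,14.0,0,0,0,-1],[-3.6,0,14.0,0,0,0,-1],[-3.6,0,14.0,0,0,0,-1]]

```text
time_s: 3.9
position: [0.6167, -0.1665, 0.0609]
tcp_rot: [[-0.993, 0.122, 0.0], [0.122, 0.993, 0.001], [-0.0, 0.001, -1.0]]
force: [1.2, 4.5, 3.4]
opening: 0.222
grasp_force: 30.0
```

>>> apply_moves:
  steps:
    - [[0.6,0,0,0,0,0,-1],[1.6,0,0,0,0,0,-1],[2.8,0,0,0,0,0,-1],[4,0,0,0,0,0,-1],[5.2,0,0,0,0,0,-1],[6.4,0,0,0,0,0,-1],[7.6,0,0,0,0,0,-1],[8.8,0,0,0,0,0,-1],[10,0,0,0,0,0,-1],[11,0,0,0,0,0,-1],[12,0,0,0,0,0,-1],[12.8,0,0,0,0,0,-1],[13.4,0,0,0,0,0,-1],[13.8,0,0,0,0,0,-1],[13.8,0,0,0,0,0,-1],[13.8,0,0,0,0,0,-1]]

```text
time_s: 5.9
position: [0.4836, -0.1504, 0.0609]
tcp_rot: [[-0.992, 0.124, 0.009], [0.124, 0.992, -0.001], [-0.009, -0.0, -1.0]]
force: [10.4, 9.8, -1.0]
opening: 0.219
grasp_force: 30.0
```

>>> apply_moves:
  steps:
    - [[0.3,0.1,0,0,0,0,-1],[0.5,0.1,0,0,0,0,-1],[0.7,0.1,0,0,0,0,-1],[0.7,0.1,0,0,0,0,-1],[0.7,0.1,0,0,0,0,-1]]

```text
time_s: 6.52
position: [0.4777, -0.1497, 0.061]
tcp_rot: [[-0.992, 0.124, 0.011], [0.124, 0.992, -0.003], [-0.011, -0.002, -1.0]]
force: [11.5, 7.4, -3.1]
opening: 0.22
grasp_force: 30.0
```

>>> apply_moves:
  steps:
    - [[0.2,0.1,0,0,0,0,-1],[0.4,0.1,0,0,0,0,-1],[0.6,0.1,0,0,0,0,-1],[0.6,0.1,0,0,0,0,-1]]

```text
time_s: 7.02
position: [0.4773, -0.1497, 0.0611]
tcp_rot: [[-0.992, 0.126, 0.022], [0.126, 0.992, -0.007], [-0.023, -0.004, -1.0]]
force: [22.1, 10.0, -11.6]
opening: 0.219
grasp_force: 30.0
```

```bash
python3 - <<'E'
from h import *
a=bot.capture("side");w=bot.capture("wrist")
cv2.imwrite("pics/p2.png",np.hstack([cv2.resize(a[200:320,230:430],(400,240),interpolation=2),cv2.resize(w,(400,300))[:240]]))
E
```

```text
(no output)
```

View pics/p2.png

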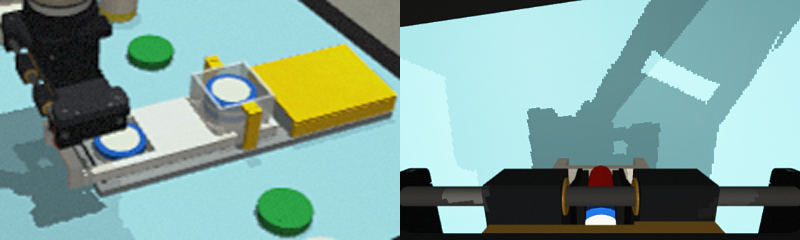

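The stop is reached (force rose to 22 N with no further travel), and the dish lies out on the deck at (120,140) in the left picture. I ride the slide back home.

>>> apply_moves:
  steps:
    - [[-0.8,0,0,0,0,0,-1],[-1.6,0,0,0,0,0,-1],[-2.6,0,0,0,0,0,-1],[-3.6,0,0,0,0,0,-1],[-4.8,0,0,0,0,0,-1],[-6,0,0,0,0,0,-1],[-7.2,-0.1,0,0,0,0,-1],[-8.4,-0.1,0,0,0,0,-1],[-9.6,-0.1,0,0,0,0,-1],[-10.8,-0.1,0,0,0,0,-1],[-12,-0.2,0,0,0,0,-1],[-13,-0.2,0,0,0,0,-1],[-14,-0.2,0,0,0,0,-1],[-14.8,-0.2,0,0,0,0,-1],[-15,-0.2,0,0,0,0,-1],[-15,-0.2,0,0,0,0,-1],[-15,-0.2,0,0,0,0,-1]]

```text
time_s: 9.25
position: [0.6166, -0.1665, 0.0609]
tcp_rot: [[-0.993, 0.122, 0.002], [0.122, 0.993, 0.001], [-0.002, 0.001, -1.0]]
force: [3.6, 4.2, 1.9]
opening: 0.218
grasp_force: 30.0
```

>>> apply_moves:
  steps:
    - [[0,0,0,0,0,0,0.15],[0,0,0,0,0,0,0.15],[0,0,0,0,0,0,0.15],[0,0,0,0,0,0,0.15],[0,0,-2,0,0,0,0.5],[0,0,-5,0,0,0,1],[1.6,0,-10,0,0,0,1],[3.6,0,-14,0,0,0,1],[3.6,0,-14,0,0,0,1],[3.6,0,-14,0,0,0,1]]

```text
time_s: 10.5
position: [0.5798, -0.1628, 0.2012]
tcp_rot: [[-0.993, 0.122, 0.001], [0.122, 0.993, -0.0], [-0.001, -0.0, -1.0]]
force: [-0.2, -0.6, 0.4]
opening: 0.996
grasp_force: 0.0
```

```bash
python3 - <<'E'
from h import *
s=bot.read_state();m=bot.camera_model("wrist");a=bot.capture("wrist");cv2.imwrite("pics/w3.png",a)
hsv=cv2.cvtColor(a,cv2.COLOR_BGR2HSV);k=cv2.inRange(hsv,(100,120,50),(125,255,255))
for c in cv2.findContours(k,0,1)[0]:
    if cv2.contourArea(c)>100:
        e=cv2.fitEllipse(cv2.convexHull(c)); p=ray("wrist",e[0],.028,m); print(e,p)
        print("shift cm",100*np.array(s["tcp_rot"]).T@(np.r_[p[:2],.026]-s["position"]))
t=bot.capture("top"); print("top",[ (c,ray("top",c,.026)) for _,c in blobs(t,(100,120,60),(125,255,255),60)])
E
```

```text
((281.41070556640625, 289.165771484375), (49.34210205078125, 51.43798065185547), 75.078369140625) [ 0.6968803 -0.1759745  0.028    ]
shift cm [-11.76534042   0.12287107  17.53383514]
((281.0657653808594, 163.41148376464844), (53.936363220214844, 54.30200958251953), 166.9569854736328) [ 0.54517294 -0.15789207  0.028     ]
shift cm [ 3.51268555  0.07149376 17.51739072]
top []
```

View pics/w3.png

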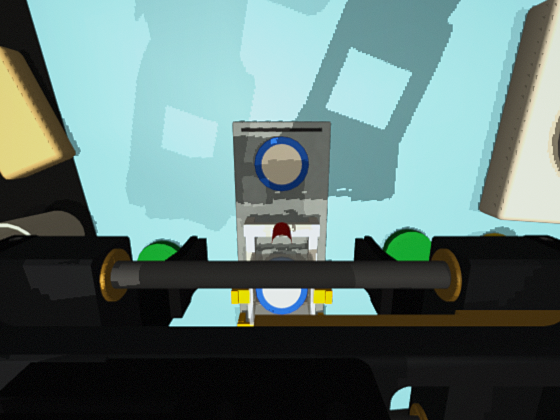

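The dish lies on the front deck at (281,163), and the knob is back home at (281,230). Now grasp the dish.

>>> apply_moves:
  steps:
    - [[2,0.1,4,0,0,0,1],[3.5,0.1,9,0,0,0,1],[3.5,0.1,13,0,0,0,1],[3.5,0.1,15,0,0,0,1],[3.5,0.1,16.4,0,0,0,1],[3.5,0.1,17.1,0,0,0,1],[3.5,0.1,17.4,0,0,0,1],[3.5,0.1,17.4,0,0,0,1],[3.5,0.1,17.4,0,0,0,1],[3.5,0.1,17.4,0,0,0,-1],[3.5,0.1,17.4,0,0,0,-1],[3.5,0.1,17.4,0,0,0,-1],[3.5,0.1,17.4,0,0,0,-1],[3.5,0.1,17.4,0,0,0,-1],[3.5,0.1,17.4,0,0,0,-1]]

```text
time_s: 12.48
position: [0.5451, -0.1575, 0.0266]
tcp_rot: [[-0.993, 0.122, 0.0], [0.122, 0.993, 0.0], [-0.0, 0.0, -1.0]]
force: [-0.6, 0.4, 0.8]
opening: 0.681
grasp_force: 30.0
```

>>> apply_moves:
  steps:
    - [[0,0,-1,0,0,0,-1],[0,0,-3,0,0,0,-1],[0,0,-7,0,0,0,-1],[0,0,-11,0,0,0,-1],[0,2,-15,0,0,0,-1],[-0.4,5,-17.4,0,0,0,-1],[-0.7,9,-17.4,0,0,0,-1],[-1,13.5,-17.4,0,0,0,-1],[-1.3,18,-17.4,0,0,0,-1],[-1.6,22.5,-17.4,0,0,0,-1],[-2,27,-17.4,0,0,0,-1],[-2.2,30.5,-17.4,0,0,0,-1],[-2.4,33,-17.4,0,0,0,-1],[-2.4,33.8,-17.4,0,0,0,-1],[-2.4,33.8,-17.4,0,0,0,-1],[-2.4,33.8,-17.4,0,0,0,-1]]

```text
time_s: 14.48
position: [0.6098, 0.174, 0.2006]
tcp_rot: [[-0.992, 0.123, -0.0], [0.123, 0.992, -0.001], [0.0, -0.001, -1.0]]
force: [0.4, -0.8, -0.2]
opening: 0.682
grasp_force: 30.0
```

```bash
python3 - <<'E'
from h import *
import pickle
s=bot.read_state();m=bot.camera_model("wrist");a=bot.capture("wrist");cv2.imwrite("pics/w4.png",a);pickle.dump(m,open("w4.pkl","wb"))
print(s["time_s"],s["position"],"pred pan",proj("wrist",(.5524,.1798,.056),m))
P=[proj("wrist",(.5524+.06*np.cos(t),.1798+.06*np.sin(t),.056),m) for t in np.linspace(0,6.28,60)]
b=a.copy();cv2.polylines(b,[np.int32(P)],True,(0,0,255),1);cv2.imwrite("pics/w4o.png",b)
E
```

```text
14.475 [0.60976725 0.17396795 0.20060409] pred pan [279.26642055 143.2372409 ]
```

View pics/w4o.png

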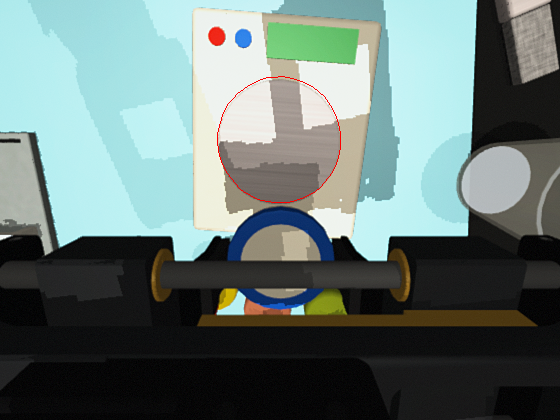

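The red circle, projected from the top-view estimate, lies on the pan's rim at centre (279,141), and the dish is held level at (281,255). The pan position is confirmed, so I lower.

>>> apply_moves:
  steps:
    - [[2,0,1,0,0,0,-1],[4.5,0,3,0,0,0,-1],[5.8,-0.1,6,0,0,0,-1],[5.8,-0.1,9,0,0,0,-1],[5.8,-0.1,11,0,0,0,-1],[5.8,-0.1,12,0,0,0,-1],[5.8,-0.1,12.5,0,0,0,-1],[5.8,-0.1,12.7,0,0,0,-1],[5.8,-0.1,12.7,0,0,0,-1],[5.8,-0.1,12.7,0,0,0,-1]]

```text
time_s: 15.78
position: [0.5527, 0.1812, 0.0741]
tcp_rot: [[-0.993, 0.121, 0.001], [0.121, 0.993, 0.0], [-0.001, 0.0, -1.0]]
force: [-0.2, 0.0, 0.1]
opening: 0.681
grasp_force: 30.0
```

>>> apply_moves:
  steps:
    - [[0,0,0.1,0,0,0,-1],[0,0,0.2,0,0,0,-1],[0,0,0.2,0,0,0,-1],[0,0,0.2,0,0,0,-1]]

```text
time_s: 16.27
position: [0.5523, 0.1811, 0.0715]
tcp_rot: [[-0.993, 0.122, -0.0], [0.122, 0.993, -0.0], [0.0, -0.0, -1.0]]
force: [0.6, -0.9, -0.3]
opening: 0.682
grasp_force: 30.0
```

>>> apply_moves:
  steps:
    - [[0,0,0.05,0,0,0,-1],[0,0,0.1,0,0,0,-1],[0,0,0.1,0,0,0,-1],[0,0,0.1,0,0,0,-1]]

```text
time_s: 16.77
position: [0.5523, 0.1811, 0.0706]
tcp_rot: [[-0.993, 0.122, 0.0], [0.122, 0.993, 0.0], [-0.0, 0.0, -1.0]]
force: [0.5, -0.5, 1.2]
opening: 0.684
grasp_force: 30.0
```

>>> apply_moves:
  steps:
    - [[0,0,0.05,0,0,0,-1],[0,0,0.05,0,0,0,-1],[0,0,0.05,0,0,0,-1]]

```text
time_s: 17.15
position: [0.5523, 0.1811, 0.0706]
tcp_rot: [[-0.993, 0.122, 0.0], [0.122, 0.993, -0.0], [-0.0, 0.0, -1.0]]
force: [-1.7, -0.5, 5.9]
opening: 0.68
grasp_force: 30.0
```

Contact (5.9 N). Release, rise and move back.

>>> apply_moves:
  steps:
    - [[0,0,0,0,0,0,0.45],[0,0,0,0,0,0,0.6],[0,0,0,0,0,0,0.8],[0,0,0,0,0,0,0.8],[0,0,0,0,0,0,0.8],[0,0,-1,0,0,0,0.8],[0,0,-3,0,0,0,0.8],[0,0,-7,0,0,0,0.8],[-2,0,-12,0,0,0,0.8],[-5.5,0,-13,0,0,0,0.8],[-5.5,0,-13,0,0,0,0.8],[-5.5,0,-13,0,0,0,0.8]]

```text
time_s: 18.65
position: [0.6055, 0.1744, 0.1996]
tcp_rot: [[-0.993, 0.122, -0.002], [0.122, 0.993, -0.0], [0.002, -0.0, -1.0]]
force: [-0.3, 0.2, -0.6]
opening: 0.901
grasp_force: 0.0
```

```bash
python3 - <<'E'
from h import *
m=bot.camera_model("wrist");a=bot.capture("wrist");b=bot.capture("side")
hsv=cv2.cvtColor(a,cv2.COLOR_BGR2HSV);k=cv2.inRange(hsv,(100,120,50),(125,255,255))
for c in cv2.findContours(k,0,1)[0]:
    if cv2.contourArea(c)>300:
        e=cv2.fitEllipse(cv2.convexHull(c)); print(e[:2],ray("wrist",e[0],.072,m))
cv2.imwrite("pics/f.png",np.hstack([cv2.resize(a,(400,300)),cv2.resize(b[130:310,170:410],(400,300),interpolation=2)]))
E
```

```text
((280.55029296875, 148.84385681152344), (63.222171783447266, 64.250732421875)) [0.55244623 0.18093376 0.072     ]
```

View pics/f.png

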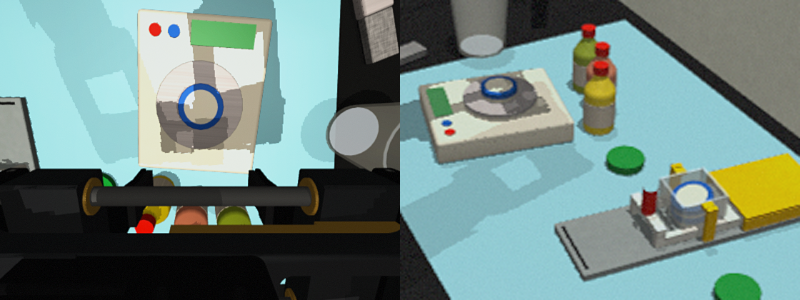

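The dish sits lid up in the middle of the pan (200,106 on the left). The slide is home with the two other dishes in the magazine, and the bottles still stand.

```bash
python3 -c "
from rig import bot
print(bot.hand_in())"
```

```text
the job is handed in; nothing more can be done
None
```

The dish was fed out and set lid up on the balance pan, about 1 mm from my estimate of its centre; the slide is home, the last pictures show nothing else moved, and the job was handed in at about 19 s.

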